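Store a brass union under the flush sliding lid

TASK

Put the brass union away in the covered pocket of the white fittings box: slide the blue lid, which has no handle, all the way to the other end by pressing on it lightly and dragging it, set the union down in the uncovered pocket without dropping it from the rim, then slide the lid back until it is fully closed over it. Never push on the box or its lid with more than 18 N, and leave the other parts where they are.

Things in the scene. Friction and masses are not known exactly. Their poses are not given: they have to be found in the camera images.
- box: White steel fittings box fixed to the bench, 110 mm along its x, 224 mm along its y, rim 62 mm high. Origin at the centre of its underside, z up. Walls and floor 6 mm thick. A 4 mm divider at y = 0, top 47 mm up, parts it into two pockets. The lid always covers one of them. Push on box and lid with less than 18 N.
- pocket (a point): Centre of the floor of the pocket that the lid covers when closed, 6 mm above the box's underside, at box y = -55 mm. Pocket 98 mm along box x, 104 mm along box y. The other pocket, at box y = +55 mm, is alike and holds two loose rubber seal rings.
- lid (a joint): Slide of the blue lid (its plate: lid_c0), a 97 x 106 mm plate (box x, y), 5 mm thick, with flat black stripes, no handle, its ends at the walls. In m along box y: 0 = closed, lid centre at box y = -53 mm; 0.106 = fully open, centre at +53 mm; a stop at each end. Starts within 6 mm of closed. About 4 N moves it; it stays where left.
- rim_closed (a point): Point at rim height (62 mm above the box's underside) over the centre of the closed lid. The lid's top lies level, 0 to 8 mm lower than this: how much is not measured and differs between starts. It is sprung and gives about 0.1 mm per N of press. Fingertip friction on it is low, about 0.45 to 0.75: a steady press of 9 to 13 N drags it.
- union_brass: The brass union to be put away: an upright hexagonal coupling of brass colour, about 0.15 kg, 38 mm tall; its hexagon is 30 mm across flats (35 mm over corners) from 6 to 32 mm above the underside, with round ends of 25 mm diameter. Origin at the centre of its underside, z up; flats face its x axis and every 60 degrees from it. Stands on the bench.
- union_brass_mid (a point): Middle of the brass union, 19 mm above its underside on its axis.
- union_zinc: A like union of silvery zinc colour, standing on the bench; leave alone. Origin under its centre.
- union_black: A like union, black, standing on the bench; leave alone. Origin under its centre.
- wrench: A steel wrench lying on the bench; leave alone.
- thread_jar: A white jar with red cap, 56 mm across, 80 mm tall, on the bench; leave alone. Origin under its centre.
- cross: A dark steel pipe cross lying on the bench, 60 mm long, 32 mm high; leave alone. Origin under its centre.

How it is judged:
On the way, in this order (a step that is already met when the one before it is completed fails the run):
1. the lid is slid fully open (to within 4 mm of its far stop) (value of joint lid above 0.102 m), for 0.1 s.
2. the brass union lies or stands on the floor of the uncovered pocket, let go (x of union_brass_mid in the frame of box between -0.047 and 0.047 m and y of union_brass_mid in the frame of box between -0.105 and -0.003 m and z of union_brass_mid in the frame of box between 0.01 and 0.034 m and contact force between the fingers and union_brass below 0.05 N and linear speed of union_brass below 0.03 m/s and value of joint lid above 0.09 m), for 0.2 s.
At the end, for the whole second after the job is handed in: The brass union rests inside the -y pocket of the box, down on its floor (its middle inside the pocket's walls and less than 34 mm above the box's underside), and the lid is closed over it to within 4 mm of its stop, with nothing held (x of union_brass_mid in the frame of box between -0.047 and 0.047 m and y of union_brass_mid in the frame of box between -0.105 and -0.003 m and z of union_brass_mid in the frame of box between 0.01 and 0.034 m and value of joint lid below 0.004 m and linear speed of union_brass below 0.02 m/s); the robot touches nothing.
It fails at once if the robot pushes on the box or its lid with more than 18 N (contact force between any of the fingers, the arm and box above 18 N or contact force between any of the fingers, the arm and lid_c0 above 18 N).
It fails at once if the brass union is dropped into the box from more than about 30 mm (faster than 0.8 m/s over the box, not held) (linear speed of union_brass above 0.8 m/s and contact force between the fingers and union_brass below 0.1 N and horizontal distance between union_brass_mid and box below 0.12 m and height (world z) of union_brass_mid below 0.12 m).
It fails at once if another part on the bench is moved by more than 20 mm (distance of any of union_zinc, union_black, wrench, thread_jar, cross from where it was at the start of the episode above 0.02 m).
It also fails if it takes over 72 s, if anything falls off the work surface, if the arm or the gripper's body presses on something with over 40 N, if the wrist force passes 120 N, or if a joint passes its speed limit or range.

ROBOT

A 6-joint arm with a two-finger parallel gripper is mounted at the origin on the work surface. World frame = base frame: x ahead of the robot, y to its left, z up, the work surface at z = 0. Lengths are in m, angles in rad, forces in N, time in s.
With the tool pointing down it reaches from about 0.25 to 0.85 m from the base axis. Payload 12.5 kg.
Tool frame: the origin (TCP) lies at the centre of the arm's flange, where the gripper is bolted on; the fingertips stand 186 mm ahead of it and the grasp point (between the pads) lies 167 mm ahead of it; y points along the fingers, z is the direction in which the jaws open and shut, and the axes are right-handed (so a half turn about y gives the same grasp; the last joint's range is limited). The gripper opens to 93 mm and grips with 3 to 60 N. Pads are 15 mm wide; open, the fingers measure 128 mm over their backs; the gripper's body (75 mm by 188 mm) begins 65 mm behind the grasp point.
Start: joints at [-1.269, 0.351, 1.652, -0, 1.139, -0.085], TCP at [0.207, -0.509, 0.405] pointing down, gripper open.
Joint ranges: [-2.75, 2.75], [-0.79, 2.1], [0.01, 2.65], [-1.57, 4.71], [0.07, 3.14], [-2.87, 2.87]. Speed limits (rad/s): [2.22, 2.22, 2.79, 3.14, 3.14, 3.14].

INTERFACE

Orientations are given as a unit quaternion [x, y, z, w].
In Python, from station import bot gives the robot as it stands.
- The arm moves only by the tool servo_tool, never from a script. Its argument "commands" is text: rows parted by semicolons, each of 4 numbers parted by spaces: the shift along the tool's x, y, z in cm, then the turn about the tool's y in degrees. A call has 1 to 12 rows; each row shifts and turns the pose as measured when the row begins, along the tool's axes as they then stand; what a row does not reach is not made up. A row lasts 1/12 s, in which the tool goes at most 41.7 mm and 7.16 degrees, less where a joint would pass 70% of its speed; a pose out of reach is approached as far as the arm can. A call is refused whole if a number of a shift passes 4.17 or a number of a turn 7.16, either way. A call with a gripper value outside its range is refused whole. "hand" is the opening, from 0 (shut) to 1 (fully open), set as the call begins (left out, the last holds). The fingers move at their own pace and stop on an object; "squeeze" is the grip in N (left out, the last holds). Time passes only in rows, so rows that do not move let the fingers close. It gives the time, the measured TCP pose, the force and the opening at its end, in the units of the state.
- bot.observe(): the state, without advancing time (a new reading comes with each control period).
- bot.grab_frame(name): name is "scene" or "top" or "wrist"; returns (picture, depth): 400x640x3 uint8, red, green, blue; 400x640 float32, m along the optical axis (not along the pixel's ray), 0 where there is no reading.
- bot.calibration(name): a dict with "intrinsics" (3x3 intrinsics, pixels), "k1" (the pictures are not rectified: a ray, as slopes to the right and down, at radius r is drawn at 1 + k1 r^2 times it, then the intrinsics apply), "T" (4x4, takes a point from camera to world coordinates); the wrist camera has in their place "tool_from_camera" (4x4, takes a point from camera to tool coordinates, whose origin is the TCP and whose axes are the tool frame's). Camera axes: x right, y down, z forward; pixel columns grow to the right and rows downward; lengths in m; the calibration is good to about 2 mm. A picture is of the moment at which its call begins: read the wrist's pose just before it. calibration takes no time and is no camera call.
- bot.close_job(): hands the job in, once; it reports no verdict.
The state is a dict: "time_s": time; "qpos": joint angles; "qvel": joint speeds; "tau": joint torques, N m; "eef_pos": TCP position; "orientation": TCP orientation; "wrist_force": force on the tool from outside, world axes, zero at the start; "moment": the same for the moment, N m; "finger_gap": finger opening in m.
Only numpy, scipy, OpenCV 4.12 (cv2) and the standard library are available. Lean on these libraries where they do the work, as an engineer would, in place of code of your own. Each camera call takes 0.05 s, during which the arm holds its last target. There are 200 camera calls.

## Working session

There is one attempt and no reset: what is moved stays moved. The work goes in short steps, Python scripts to look and compute and a tool call to move; the robot and the scene stay as the last step left them, time stands still between calls to the robot, and variables do not carry over. Pictures are saved under pics/ and viewed, about 8 in all and at most 12, crops included, and the job is handed in when it is done.

Besides the shell and the picture viewer there is one more tool, called after "Call:" as name(argument=value, ...) on one line, values as JSON. servo_tool: Moves the arm, as the interface text tells. Its arguments: {"type":"object","properties":{"commands":{"type":"string"},"hand":{"type":"number"},"squeeze":{"type":"number"}},"required":["commands"]}

```bash
ls; mkdir -p pics; cat > h.py <<'E'
import numpy as np, cv2
from scipy.spatial.transform import Rotation as R
from station import bot
np.set_printoptions(precision=4,suppress=True)
def camT(n,s=None):
    c=bot.calibration(n)
    if n!='wrist': return c,np.array(c['T'])
    T=np.eye(4);T[:3,:3]=R.from_quat(s['orientation']).as_matrix();T[:3,3]=s['eef_pos']
    return c,T@np.array(c['tool_from_camera'])
def rays(c,uv):
    K=np.array(c['intrinsics'],float)
    D=np.array([c['k1'],0,0,0,0.])
    return cv2.undistortPoints(np.array(uv,float).reshape(-1,1,2),K,D).reshape(-1,2)
def cloud(c,T,d):
    v,u=np.mgrid[0:d.shape[0],0:d.shape[1]]
    n=rays(c,np.stack([u,v],-1).reshape(-1,2)).reshape(*d.shape,2)
    P=np.concatenate([n*d[...,None],d[...,None]],-1)
    return P@T[:3,:3].T+T[:3,3]
def look(n,fn=None):
    s=bot.observe();p,d=bot.grab_frame(n);c,T=camT(n,s)
    if fn: cv2.imwrite('pics/'+fn,p[...,::-1])
    return s,p,d,cloud(c,T,d),c,T
def onplane(c,T,uv,z):
    n=rays(c,uv);D=np.c_[n,np.ones(len(n))]@T[:3,:3].T
    return T[:3,3]+D*((z-T[2,3])/D[:,2])[:,None]
E
python3 - <<'E'
from h import *
s,p,d,P,c,T=look('top','top.png')
np.savez('top.npz',p=p,d=d,P=P)
print(s); print(T[:3,3],c['intrinsics'],c['k1'])
print(bot.calibration('wrist'))
print(R.from_quat(s['orientation']).as_matrix())
E
```

```text
pics
{'time_s': 0.0, 'qpos': array([-1.2686,  0.3512,  1.6524, -0.    ,  1.1391, -0.0846]), 'qvel': array([ 0.0011, -0.    , -0.0009,  0.0006,  0.0014, -0.    ]), 'tau': array([  0.0006, -49.7322, -28.5249,   0.0699,   0.0258,  -0.0001]), 'eef_pos': array([ 0.2074, -0.5092,  0.4042]), 'orientation': array([-0.1359,  0.6943, -0.6935,  0.1358]), 'wrist_force': array([-0.4318, -0.0658,  0.2216]), 'moment': array([ 0.036 , -0.0208, -0.0318]), 'finger_gap': 0.0928011202448769}
[ 0.3988 -0.1364  0.9797] [[395.1018   0.     316.6473]
 [  0.     395.1018 197.0332]
 [  0.       0.       1.    ]] -0.02276790264533255
{'intrinsics': array([[356.4854,   0.    , 319.6098],
       [  0.    , 356.4854, 196.2529],
       [  0.    ,   0.    ,   1.    ]]), 'k1': 0.015335092684568275, 'tool_from_camera': array([[ 0.0001,  0.9603,  0.279 , -0.0765],
       [-0.0005, -0.279 ,  0.9603,  0.0207],
       [ 1.    , -0.0002,  0.0005, -0.0006],
       [ 0.    ,  0.    ,  0.    ,  1.    ]])}
[[-0.9261 -0.0003  0.3772]
 [-0.3772  0.0011 -0.9261]
 [-0.0001 -1.     -0.0011]]
```

View pics/top.png

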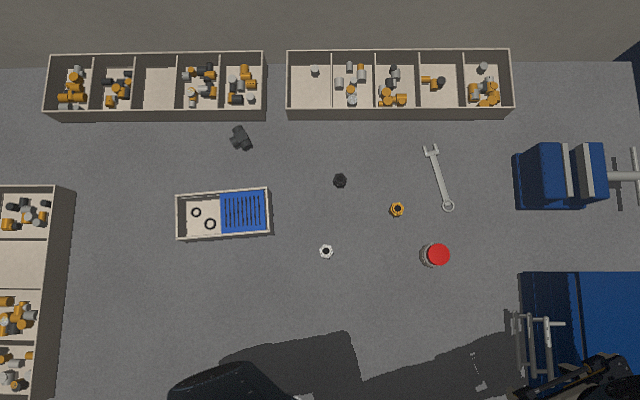

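The top view shows the box around (223,213) with the blue lid at its right end, the brass union at (397,209), zinc at (326,251), black at (340,180), the jar at (437,254), the wrench at (440,180) and the cross at (241,137).

```bash
python3 - <<'E'
from h import *
z=np.load('top.npz');p,d,P=z['p'],z['d'],z['P']
c,T=camT('top')
a=cv2.resize(p[175:255,165:285],None,fx=5,fy=5,interpolation=cv2.INTER_CUBIC)
b=cv2.resize(p[189:229,377:417],None,fx=5,fy=5,interpolation=cv2.INTER_CUBIC)
o=np.zeros((400,800,3),np.uint8);o[:, :600]=a;o[:200,600:]=b
cv2.imwrite('pics/crop1.png',o[...,::-1])
hsv=cv2.cvtColor(p,cv2.COLOR_RGB2HSV)
def blob(m,box):
    u0,u1,v0,v1=box;mm=np.zeros(m.shape,bool);mm[v0:v1,u0:u1]=m[v0:v1,u0:u1];return mm
blue=blob((hsv[...,0]>100)&(hsv[...,0]<125)&(hsv[...,1]>150),(165,285,175,255))
v,u=np.where(blue);print('lid px',cv2.minAreaRect(np.c_[u,v].astype(np.float32)),'z pct',np.percentile(P[blue][:,2],[5,25,50,75,95]))
Q=P[175:255,165:285].reshape(-1,3);rim=Q[(Q[:,2]>.054)&(Q[:,2]<.075)]
print(np.percentile(rim[:,2],[5,50,95]));print('box tops',cv2.minAreaRect(rim[:,:2].astype(np.float32)))
lb=P[blue];print('lid',cv2.minAreaRect(lb[:,:2].astype(np.float32)))
for n,b in dict(brass=(377,417,189,229),zinc=(310,342,236,266),black=(325,355,166,194)).items():
    Q=P[b[2]:b[3],b[0]:b[1]].reshape(-1,3);t=Q[Q[:,2]>.030]
    print(n,np.median(t,0),t.max(0),t.min(0),len(t), np.median(Q[:,2]))
E
```

```text
lid px ((242.49998474121094, 211.0), (39.9695930480957, 43.88818359375), 85.91438293457031) z pct [0.053  0.0547 0.0557 0.0569 0.0585]
[0.0544 0.057  0.0635]
box tops ((0.5328466892242432, 0.1163063570857048), (0.11005215346813202, 0.22384320199489594), 4.660560607910156)
lid ((0.5101752281188965, -0.01389971375465393), (0.30546414852142334, 0.12756139039993286), 70.39484405517578)
brass [ 0.5454 -0.3012  0.0371] [ 0.5613 -0.1364  0.9797] [ 0.3988 -0.3175  0.0301] 134 0.0004909152564932517
zinc [ 0.4451 -0.1312  0.037 ] [ 0.4597 -0.1145  0.9797] [ 0.3988 -0.1455  0.0302] 138 0.0006427403891259842
black [ 0.6195 -0.1631  0.0371] [ 0.6335 -0.1364  0.9797] [ 0.3988 -0.1804  0.0302] 125 0.0004931837424431706
```

View pics/crop1.png

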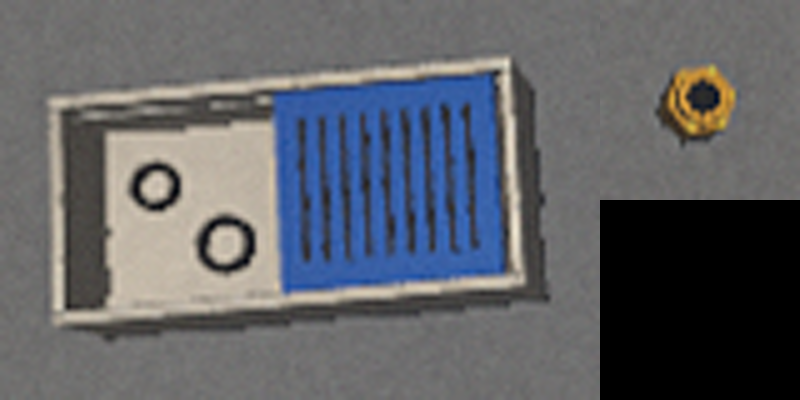

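Box: centre about (0.533, 0.116), yaw +4.7°. The lid's top is about 6 mm below the rim, and brass is at (0.545, -0.301). I'll stop over the brass first for one wrist look to get its hexagon angle.

Call:
servo_tool(commands="-3.9 0 -0.65 0;-3.9 0 -0.65 0;-3.9 0 -0.65 0;-3.9 0 -0.65 0;-3.9 0 -0.65 0;-3.9 0 -0.65 0;-3.9 0 -0.65 0;-3.9 0 -0.65 0;-3.9 0 -0.65 0;-3.9 0 -0.65 0;0 0 0 0", hand=0)

```text
time_s: 0.97
eef_pos: [0.5573, -0.2926, 0.3994]
orientation: [-0.135, 0.697, -0.692, 0.132]
wrist_force: [1.0, -0.0, 0.6]
finger_gap: 0.0245
```

```bash
python3 - <<'E'
from h import *
s,p,d,P,c,T=look('wrist')
print(s['eef_pos'],s['wrist_force'],s['time_s'])
hsv=cv2.cvtColor(p,cv2.COLOR_RGB2HSV)
m=(hsv[...,0]>10)&(hsv[...,0]<32)&(hsv[...,1]>110)&(np.abs(P[...,0]-.545)<.05)&(np.abs(P[...,1]+.30)<.05)
v,u=np.where(m);u0,v0=int(u.mean()),int(v.mean());print(u0,v0,m.sum())
t=P[m&(P[...,2]>.034)];h=P[m&(P[...,2]>.0)]
print('top',np.median(t,0),cv2.minEnclosingCircle(t[:,:2].astype(np.float32)))
hull=h[:,:2];g=[]
for a in range(0,60,3):   # width across direction a
    q=[np.ptp(hull@np.array([np.cos(np.radians(a+k)),np.sin(np.radians(a+k))])) for k in (0,60,120)]
    g.append((round(float(np.mean(q))*1e3,1),a))
print(g)
cv2.imwrite('pics/w1.png',cv2.resize(p[max(0,v0-50):v0+50,u0-60:u0+60],None,fx=6,fy=6,interpolation=cv2.INTER_CUBIC)[...,::-1])
E
```

```text
[ 0.5573 -0.2926  0.3994] [ 0.9845 -0.0462  0.5932] 0.9667
352 356 6278
top [ 0.5812 -0.2935  0.3225] ((0.5709503889083862, -0.288448303937912), 0.03941696137189865)
[(71.4, 0), (71.0, 3), (70.6, 6), (70.2, 9), (69.7, 12), (69.1, 15), (68.4, 18), (67.5, 21), (67.1, 24), (67.2, 27), (68.4, 30), (69.4, 33), (70.3, 36), (71.0, 39), (71.5, 42), (71.8, 45), (71.9, 48), (71.9, 51), (71.6, 54), (71.5, 57)]
```

View pics/w1.png

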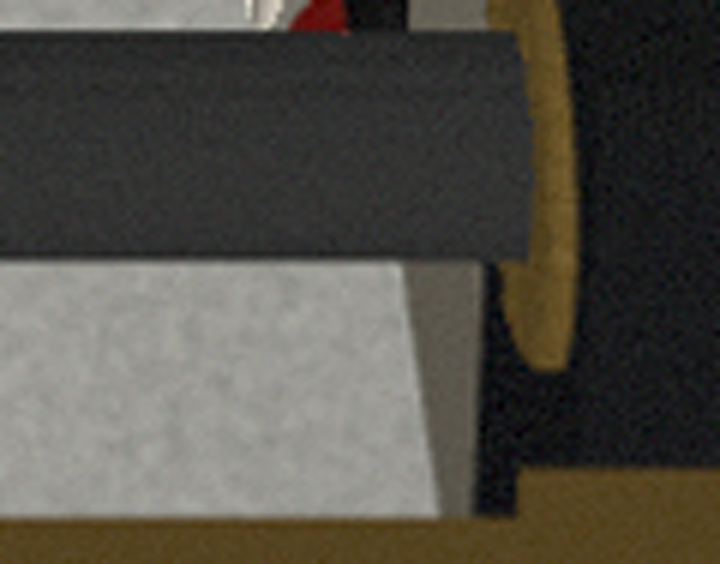

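The crop shows the gripper's own tan finger parts, not the union. I'll filter by height and view the whole frame.

```bash
python3 - <<'E'
from h import *
s,p,d,P,c,T=look('wrist','w2.png')
hsv=cv2.cvtColor(p,cv2.COLOR_RGB2HSV)
m=(hsv[...,0]>10)&(hsv[...,0]<32)&(hsv[...,1]>110)&(np.hypot(P[...,0]-.545,P[...,1]+.30)<.03)&(P[...,2]<.05)
v,u=np.where(m);print(u.mean(),v.mean(),m.sum())
t=P[m&(P[...,2]>.034)]
if len(t): print('top',np.median(t,0))
E
```

```text
327.1186440677966 178.19350282485877 708
top [ 0.5479 -0.3016  0.0374]
```

View pics/w2.png

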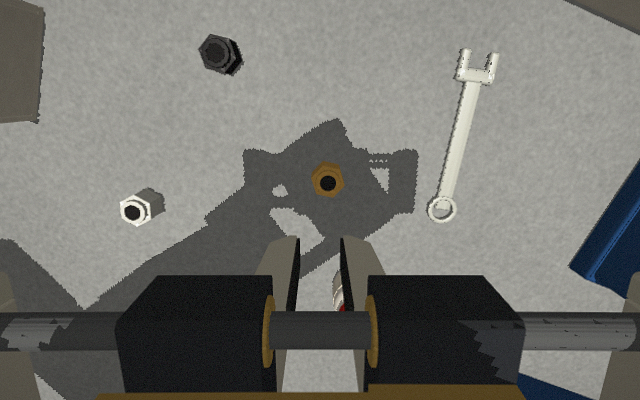

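The union is clear at (327,180), on axis at about (0.547, -0.301). I'll close the fingers and go to the lid now, then refine the hexagon angle on the way back.

Call:
servo_tool(commands="-1.25 0 -3.6 0;-1.25 0 -3.6 0;-1.25 0 -3.6 0;-1.25 0 -3.6 0;-1.25 0 -3.6 0;-1.25 0 -3.6 0;-1.25 0 -3.6 0;-1.25 0 -3.6 0;-1.25 0 -3.6 0;0 3 0 5.9;0 3 0 5.9;0 3 0 5.9", hand=0, squeeze=20)

```text
time_s: 2.07
eef_pos: [0.5307, 0.049, 0.3129]
orientation: [-0.015, 0.709, -0.705, 0.015]
wrist_force: [0.6, -0.4, 0.2]
finger_gap: 0.0005
```

```bash
cat >> h.py <<'E'
B=np.array([.5328,.1163]);yaw=np.radians(4.66)
BX=np.array([np.cos(yaw),np.sin(yaw)]);BY=np.array([-np.sin(yaw),np.cos(yaw)])
def inbox(p): q=np.array(p)[...,:2]-B; return np.stack([q@BX,q@BY],-1)
def tool(s,w):  # world delta -> tool cm
    return R.from_quat(s['orientation']).as_matrix().T@np.array(w)*100
def yawz(s): M=R.from_quat(s['orientation']).as_matrix(); return np.degrees(np.arctan2(M[1,2],M[0,2])), M[2]
E
python3 - <<'E'
from h import *
s=bot.observe();print(s['eef_pos'],inbox(s['eef_pos']),yawz(s),s['wrist_force'],s['finger_gap'],s['time_s'])
s,p,d,P,c,T=look('wrist','w3.png')
hsv=cv2.cvtColor(p,cv2.COLOR_RGB2HSV)
m=(hsv[...,0]>100)&(hsv[...,0]<125)&(hsv[...,1]>150)&(P[...,2]<.08)
q=inbox(P[m]);z=P[m][:,2];print(m.sum(),np.percentile(q,[1,50,99],axis=0),np.percentile(z,[5,50,95]))
q=inbox(P);g=P[(np.abs(q[...,0])<.06)&(np.abs(q[...,1])<.12)&(P[...,2]>.0595)&(P[...,2]<.07)]
print('rim',len(g),np.median(g[:,2]) if len(g) else 0)
E
```

```text
[0.5307 0.049  0.3129] [-0.0076 -0.0669] (np.float64(-87.5495282811811), array([-0.0005, -1.    , -0.0046])) [ 0.5735 -0.4068  0.1768] 0.0005343593935642895 2.0667
16129 [[-0.0459 -0.0999]
 [ 0.0087 -0.0442]
 [ 0.0484  0.0043]] [0.0538 0.0549 0.056 ]
rim 7579 0.06112463095303833
```

View pics/w3.png

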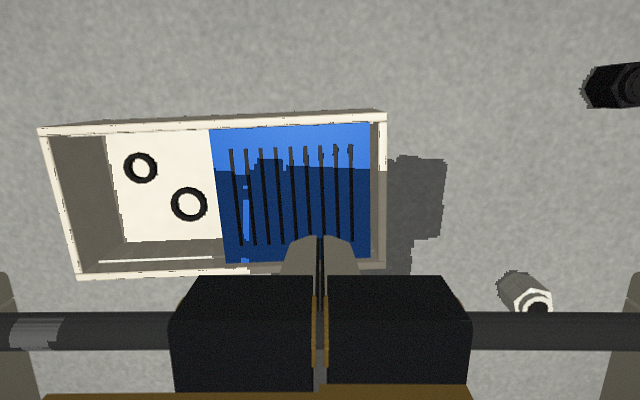

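The view shows the lid's left edge at u≈210–225 and the right wall at u≈375. The lid's +y edge is at box y≈+4 mm, so the joint is about 4 mm, and the lid top is at z≈0.055. I'll centre over it and approach.

Call:
servo_tool(commands="-0.4 2 -0.6 -2.1;-0.4 2 -0.6 0;0 1 0 0;0 0.7 0 0;0 0 0 0;0 0 0 0")

```text
time_s: 2.62
eef_pos: [0.5346, 0.0554, 0.2493]
orientation: [-0.031, 0.708, -0.705, 0.022]
wrist_force: [-0.5, -0.5, -0.5]
finger_gap: 0.0002
```

```bash
python3 - <<'E'
from h import *
s=bot.observe();print(s['eef_pos'],s['eef_pos'][2]-.186,inbox(s['eef_pos']),yawz(s),s['wrist_force'],s['finger_gap'],s['time_s'])
E
```

```text
[0.5346 0.0554 0.2493] 0.06331725318176945 [-0.0031 -0.0609] (np.float64(-85.73075476926566), array([ 0.0127, -0.9999, -0.0046])) [-0.4929 -0.5392 -0.4541] 0.00022119539830053533 2.6167
```

Call:
servo_tool(commands="0 0.2 0 0;0 0.2 0 0;0 0.1 0 0;0 0.1 0 0;0 0 0 0")

```text
time_s: 3.03
eef_pos: [0.5352, 0.0542, 0.2465]
orientation: [-0.029, 0.708, -0.705, 0.024]
wrist_force: [0.1, 0.3, 0.6]
finger_gap: 0.0004
```

Call:
servo_tool(commands="0 0.1 0 0;0 0.1 0 0;0 0 0 0")

```text
time_s: 3.28
eef_pos: [0.5353, 0.0544, 0.2447]
orientation: [-0.029, 0.708, -0.705, 0.024]
wrist_force: [-0.7, -0.5, 0.1]
finger_gap: 0.0006
```

Call:
servo_tool(commands="0 0.1 0 0;0 0.1 0 0;0 0 0 0")

```text
time_s: 3.53
eef_pos: [0.5353, 0.0545, 0.2425]
orientation: [-0.029, 0.708, -0.705, 0.024]
wrist_force: [0.3, -0.6, -0.5]
finger_gap: 0.0004
```

Call:
servo_tool(commands="0 0.1 0 0;0 0 0 0")

```text
time_s: 3.7
eef_pos: [0.5353, 0.0545, 0.2416]
orientation: [-0.029, 0.708, -0.705, 0.024]
wrist_force: [-2.9, 0.3, 3.1]
finger_gap: 0.0004
```

Call:
servo_tool(commands="0 0.1 0 0;0 0 0 0")

```text
time_s: 3.87
eef_pos: [0.5354, 0.0545, 0.2412]
orientation: [-0.029, 0.708, -0.705, 0.024]
wrist_force: [-3.4, -0.2, 6.8]
finger_gap: 0.0009
```

Call:
servo_tool(commands="0 0.05 0 0;0 0 0 0")

```text
time_s: 4.03
eef_pos: [0.5354, 0.0545, 0.2414]
orientation: [-0.029, 0.708, -0.705, 0.024]
wrist_force: [-1.6, 0.1, 5.4]
finger_gap: 0.0007
```

Call:
servo_tool(commands="0 0 0 0;0 0 0 0")

```text
time_s: 4.2
eef_pos: [0.5353, 0.0545, 0.2417]
orientation: [-0.029, 0.708, -0.705, 0.024]
wrist_force: [-0.4, -0.2, 1.7]
finger_gap: 0.0006
```

Call:
servo_tool(commands="0 0.08 0 0;0 0.08 0 0")

```text
time_s: 4.37
eef_pos: [0.5354, 0.0545, 0.2406]
orientation: [-0.029, 0.708, -0.705, 0.024]
wrist_force: [-4.4, -0.4, 12.1]
finger_gap: 0.0005
```

Call:
servo_tool(commands="0 0.08 0 0;0 0.08 0 0")

```text
time_s: 4.53
eef_pos: [0.5354, 0.0545, 0.2402]
orientation: [-0.029, 0.708, -0.705, 0.024]
wrist_force: [-6.3, 0.4, 15.3]
finger_gap: 0.0006
```

Call:
servo_tool(commands="0 0 0 0;0 0.03 -0.4 0;0 0.03 -0.5 0")

```text
time_s: 4.78
eef_pos: [0.5347, 0.0627, 0.2411]
orientation: [-0.029, 0.707, -0.706, 0.024]
wrist_force: [-2.4, -4.3, 8.1]
finger_gap: 0.0002
```

Call:
servo_tool(commands="0 0.04 -0.5 0;0 0.04 -0.5 0")

```text
time_s: 4.95
eef_pos: [0.5339, 0.0723, 0.241]
orientation: [-0.029, 0.707, -0.706, 0.024]
wrist_force: [-3.5, -4.6, 9.1]
finger_gap: 0.0003
```

Call:
servo_tool(commands="0 0.06 -0.6 0;0 0.05 -0.6 0;0 0.05 -0.6 0")

```text
time_s: 5.2
eef_pos: [0.5325, 0.0898, 0.2407]
orientation: [0.029, -0.706, 0.707, -0.024]
wrist_force: [-4.4, -4.2, 12.0]
finger_gap: 0.0001
```

```bash
cat > lid.py <<'E'
from h import *
s,p,d,P,c,T=look('top')
hsv=cv2.cvtColor(p,cv2.COLOR_RGB2HSV);q=inbox(P)
m=(hsv[...,0]>100)&(hsv[...,0]<125)&(hsv[...,1]>140)&(np.abs(q[...,0])<.06)&(np.abs(q[...,1])<.12)&(P[...,2]<.08)
q=q[m];print('lid',len(q),np.percentile(q,[.5,50,99.5],axis=0).round(4).tolist())
s=bot.observe();print(s['eef_pos'],inbox(s['eef_pos']),s['eef_pos'][2]-.186,yawz(s),s['wrist_force'],s['time_s'])
E
python3 lid.py
```

```text
lid 275 [[-0.0455, -0.0663], [-0.027, -0.0506], [0.035, -0.0194]]
[0.5324 0.0905 0.2407] [-0.0025 -0.0256] 0.05466267057630733 (np.float64(-85.65734084628015), array([ 0.0078, -1.    ,  0.0009])) [-4.5341 -0.7047 11.3136] 5.25
```

```bash
sed -i "s/^s,p,d,P,c,T=look('top')/import sys\ns,p,d,P,c,T=look(sys.argv[1])/; s/>140)/>110)/" lid.py; python3 lid.py wrist
```

```text
lid 21661 [[-0.0179, -0.0647], [0.022, -0.0085], [0.0481, 0.0402]]
[0.5324 0.0904 0.2407] [-0.0025 -0.0258] 0.05465202692653473 (np.float64(-85.65916973035613), array([ 0.0079, -1.    ,  0.0003])) [-5.7444  2.089  11.1326] 5.3
```

No slip: lid edge and finger both moved 36 mm. I'll go on for the remaining ~66 mm.

Call:
servo_tool(commands="0.03 0.05 -0.6 0;0.03 0.05 -0.7 0;0.02 0.05 -0.7 0")

```text
time_s: 5.55
eef_pos: [0.5305, 0.1096, 0.2408]
orientation: [0.029, -0.706, 0.707, -0.024]
wrist_force: [-3.7, -4.7, 9.3]
finger_gap: 0.0009
```

Call:
servo_tool(commands="0.03 0.05 -0.7 0;0.03 0.05 -0.7 0;0.02 0.05 -0.7 0")

```text
time_s: 5.8
eef_pos: [0.5284, 0.1304, 0.2408]
orientation: [0.029, -0.705, 0.708, -0.025]
wrist_force: [-3.7, -4.5, 9.8]
finger_gap: 0.0007
```

Call:
servo_tool(commands="0.03 0.05 -0.6 0;0.03 0.05 -0.6 0;0.02 0.05 -0.6 0")

```text
time_s: 6.05
eef_pos: [0.5266, 0.1484, 0.2407]
orientation: [0.028, -0.704, 0.709, -0.026]
wrist_force: [-2.9, -5.4, 10.7]
finger_gap: 0.0003
```

Call:
servo_tool(commands="0.02 0.05 -0.5 0;0.02 0.05 -0.5 0;0 0.05 -0.3 0")

```text
time_s: 6.3
eef_pos: [0.5256, 0.1613, 0.2407]
orientation: [0.028, -0.703, 0.71, -0.027]
wrist_force: [-0.4, -8.7, 10.0]
finger_gap: 0.0003
```

```bash
python3 lid.py wrist
```

```text
lid 21310 [[-0.0174, 0.0015], [0.022, 0.0576], [0.0477, 0.1064]]
[0.5256 0.1616 0.2407] [-0.0035  0.0457] 0.05474995408150404 (np.float64(-85.53170646635077), array([ 0.0023, -1.    ,  0.0087])) [-2.1672 -3.3064 10.4573] 6.35
```

The lid is at its stop: force rose to 8.7 N and its edge is at box y +106 mm. I'll lift off and go to the union.

Call:
servo_tool(commands="0 -1 0 0;0 -3 0 0;0 -3 0 0;0.1 -2 3.5 0;0.15 0 3.9 0;0.15 0 3.9 0;0.15 0 3.9 0;0.15 0 3.9 0;0.15 0 3.9 0;0.15 0 3.9 0;0.15 0 3.9 0;0.15 0 3.9 0")

```text
time_s: 7.35
eef_pos: [0.5404, -0.1928, 0.3428]
orientation: [0.03, -0.703, 0.71, -0.033]
wrist_force: [1.4, 0.6, 0.5]
finger_gap: 0.0006
```

Call:
servo_tool(commands="0.1 0 3.9 0;0.1 0 3 0;0 0 0 0;0 0 0 0", hand=1)

```text
time_s: 7.68
eef_pos: [0.543, -0.2727, 0.3445]
orientation: [0.027, -0.703, 0.71, -0.031]
wrist_force: [0.5, 0.4, -0.1]
finger_gap: 0.0226
```

```bash
cat > un.py <<'E'
from h import *
s,p,d,P,c,T=look('wrist')
print(s['eef_pos'],yawz(s),s['wrist_force'],s['finger_gap'],s['time_s'])
hsv=cv2.cvtColor(p,cv2.COLOR_RGB2HSV)
m=(hsv[...,0]>8)&(hsv[...,0]<34)&(hsv[...,1]>90)&(np.hypot(P[...,0]-.547,P[...,1]+.30)<.035)&(P[...,2]<.05)
v,u=np.where(m);u0,v0=int(u.mean()),int(v.mean());print(u0,v0,m.sum())
t=P[m&(P[...,2]>.035)];h=P[m&(P[...,2]>.028)][:,:2]
(cx,cy),r=cv2.minEnclosingCircle(t[:,:2].astype(np.float32));print('top median',np.median(t,0),'circle',cx,cy,r)
A=np.arange(0,60,4)
print([(int(a),round(float(np.mean([np.ptp(h@np.array([np.cos(np.radians(a+k)),np.sin(np.radians(a+k))])) for k in (0,60,120)]))*1e3,1)) for a in A])
cv2.imwrite('pics/u%d.png'%int(s['time_s']*100),cv2.resize(p[max(0,v0-50):v0+50,u0-60:u0+60],None,fx=5,fy=5,interpolation=cv2.INTER_CUBIC)[...,::-1])
w=np.array([cx-s['eef_pos'][0],cy-s['eef_pos'][1],0]);print('tool cm to go',tool(s,w))
E
python3 un.py; ls pics
```

```text
[ 0.543  -0.2727  0.3445] (np.float64(-85.3442312683131), array([-0.0053, -0.9999,  0.0111])) [ 0.4516  0.3787 -0.0529] 0.022613687442247156 7.6833
348 182 1010
top median [ 0.548  -0.3013  0.0374] circle 0.5474391579627991 -0.30187153816223145 0.012583090923726559
[(0, 32.0), (4, 31.2), (8, 30.3), (12, 30.6), (16, 31.5), (20, 32.3), (24, 32.9), (28, 33.5), (32, 33.9), (36, 34.1), (40, 34.1), (44, 34.0), (48, 33.7), (52, 33.3), (56, 32.7)]
tool cm to go [-0.2056  0.0338  2.9399]
crop1.png
top.png
u768.png
w1.png
w2.png
w3.png
```

Flat normals lie at about 9° (mod 60°) and the jaws at -85.3°, so I turn +26° to reach -111°, then centre.

Call:
servo_tool(commands="0 0 0 6;0 0 0 6;0 0 0 6;0 0 0 6;-0.7 1.5 1.3 0;-0.7 2 1.2 0;0 2 0 0;0 0 0 0;0 0 0 0")

```text
time_s: 8.48
eef_pos: [0.55, -0.2907, 0.291]
orientation: [-0.126, -0.694, 0.699, 0.119]
wrist_force: [0.1, 0.5, 0.2]
finger_gap: 0.0865
```

```bash
python3 un.py
```

```text
[ 0.55   -0.2907  0.291 ] (np.float64(-109.91213873917036), array([-0.0105, -0.9999,  0.0065])) [0.0993 0.495  0.2109] 0.08650534696784883 8.4833
332 202 1483
top median [ 0.5485 -0.3017  0.0373] circle 0.5473735928535461 -0.3015635013580322 0.012646635994315147
[(0, 32.0), (4, 31.2), (8, 30.3), (12, 30.5), (16, 31.5), (20, 32.3), (24, 33.0), (28, 33.5), (32, 33.8), (36, 34.0), (40, 34.1), (44, 34.0), (48, 33.7), (52, 33.2), (56, 32.7)]
tool cm to go [-0.1198  0.0085  1.1124]
```

Call:
servo_tool(commands="0 1 1 0;0 2 0 0;0 2 0 0;0 2 0 0;0 0 0 0;0 0 0 0")

```text
time_s: 9.03
eef_pos: [0.5479, -0.3014, 0.2239]
orientation: [-0.127, -0.692, 0.701, 0.115]
wrist_force: [-0.8, 0.1, 1.1]
finger_gap: 0.0928
```

```bash
python3 - <<'E'
from h import *
s=bot.observe();M=R.from_quat(s['orientation']).as_matrix()
g=s['eef_pos']+.167*M[:,1];print(g,yawz(s),'to go',tool(s,np.array([.5475,-.3016,.023])-g),s['finger_gap'])
E
```

```text
[ 0.5504 -0.3039  0.0569] (np.float64(-109.69489158757472), array([-0.0192, -0.9998,  0.0087])) to go [ 0.4162  3.3821 -0.147 ] 0.09284936018737404
```

Call:
servo_tool(commands="0.3 1 -0.15 0;0.1 1 0 0;0 0.8 0 0;0 0.5 0 0;0 0 0 0;0 0 0 0")

```text
time_s: 9.53
eef_pos: [0.5455, -0.2997, 0.1914]
orientation: [-0.129, -0.692, 0.702, 0.113]
wrist_force: [0.8, 1.3, 1.1]
finger_gap: 0.0935
```

Call:
servo_tool(commands="0 0 0 0;0 0 0 0;0 0 0 0;0 0 0 0;0 0 0 0;0 0 0 0;0 0 0 0;0 0 0 0;0 0 0 0;0 0 0 0", hand=0, squeeze=20)

```text
time_s: 10.37
eef_pos: [0.546, -0.2999, 0.193]
orientation: [-0.129, -0.691, 0.702, 0.112]
wrist_force: [-0.7, 0.7, 0.1]
finger_gap: 0.0309
```

Grip holds at 30.9 mm (across flats). Lifting and carrying.

Call:
servo_tool(commands="0 -1 0 0;0 -2.5 0 0;0 -3 0 0;0 -3 0 0;0 -2.5 0 0;0 0 0 0")

```text
time_s: 10.87
eef_pos: [0.5426, -0.2971, 0.3185]
orientation: [-0.127, -0.692, 0.701, 0.114]
wrist_force: [-1.4, -0.3, -0.0]
finger_gap: 0.03
```

Call:
servo_tool(commands="0.6 0 -1.6 0;1.2 0 -3.1 0;1.2 0 -3.1 0;1.2 0 -3.1 0;1.2 0 -3.1 0;1.2 0 -3.1 0;1.2 0 -3.1 0;1.2 0 -3.1 0;1.2 0 -3.1 0;1.2 0 -3.1 0;1.2 0 -3.1 0;0 0 0 0")

```text
time_s: 11.87
eef_pos: [0.5259, 0.0735, 0.3064]
orientation: [-0.125, -0.692, 0.701, 0.119]
wrist_force: [-0.6, -0.6, -2.7]
finger_gap: 0.0295
```

```bash
cat > pl.py <<'E'
from h import *
s=bot.observe();M=R.from_quat(s['orientation']).as_matrix()
g=s['eef_pos']+.167*M[:,1];t=np.r_[B-.055*BY,.032]
print(s['time_s'],g,inbox(g),yawz(s),'to go',tool(s,t-g),s['finger_gap'],s['wrist_force'])
E
python3 pl.py;python3 - <<'E'
from h import *
look('wrist','w4.png')
E
```

```text
11.8667 [0.527  0.071  0.1394] [-0.0094 -0.0447] (np.float64(-109.8949387824735), array([-0.0114, -0.9999,  0.0115])) to go [-1.1662 10.7586  0.4249] 0.029549668495050942 [-0.6345 -0.6499 -2.7065]
```

View pics/w4.png

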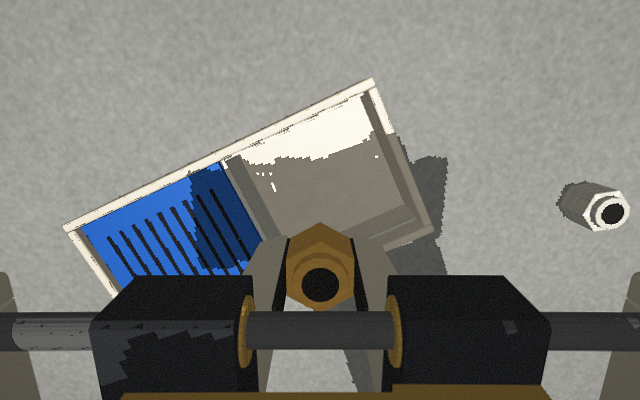

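The union is held at (320,270) above the open pocket, with the lid fully at the left end (edge u≈200–250). Centring and lowering.

Call:
servo_tool(commands="-0.6 0 0.2 0;-0.55 1 0.2 0;0 2 0 0;0 1.5 0 0;0 0 0 0;0 0 0 0")

```text
time_s: 12.42
eef_pos: [0.5366, 0.058, 0.2566]
orientation: [-0.126, -0.691, 0.702, 0.121]
wrist_force: [-0.5, -0.2, -1.4]
finger_gap: 0.0299
```

```bash
python3 pl.py
```

```text
12.4167 [0.5374 0.0553 0.0896] [-0.0004 -0.0612] (np.float64(-110.09107502906292), array([-0.0098, -0.9999,  0.0136])) to go [ 0.2805  5.7502 -0.6535] 0.02991838780162554 [-0.4967 -0.2183 -1.4285]
```

Call:
servo_tool(commands="0.2 0.6 -0.5 0;0 1.2 0 0;0 1.2 0 0;0 1 0 0;0 0.7 0 0;0 0.3 0 0;0 0 0 0")

```text
time_s: 13.0
eef_pos: [0.5373, 0.0611, 0.2019]
orientation: [-0.127, -0.691, 0.701, 0.121]
wrist_force: [0.7, -0.0, -1.0]
finger_gap: 0.0301
```

```bash
python3 pl.py
```

```text
13.0 [0.5383 0.0584 0.0349] [ 0.0007 -0.0581] (np.float64(-110.23920382887849), array([-0.0108, -0.9999,  0.0133])) to go [ 0.2021  0.287  -0.2564] 0.03008499774342167 [ 0.6942 -0.0119 -0.9867]
```

Call:
servo_tool(commands="0 0.15 0 0;0 0 0 0")

```text
time_s: 13.17
eef_pos: [0.5374, 0.0612, 0.2002]
orientation: [-0.127, -0.691, 0.701, 0.121]
wrist_force: [-0.1, 0.7, -1.4]
finger_gap: 0.03
```

Call:
servo_tool(commands="0 0.1 0 0;0 0 0 0")

```text
time_s: 13.33
eef_pos: [0.5376, 0.0612, 0.1997]
orientation: [-0.127, -0.691, 0.701, 0.121]
wrist_force: [0.6, 0.8, -1.4]
finger_gap: 0.0298
```

Call:
servo_tool(commands="0 0.08 0 0;0 0 0 0")

```text
time_s: 13.5
eef_pos: [0.5378, 0.0612, 0.1995]
orientation: [-0.128, -0.691, 0.701, 0.12]
wrist_force: [0.4, -0.0, -0.9]
finger_gap: 0.0297
```

Call:
servo_tool(commands="0 0.1 0 0;0 0.1 0 0")

```text
time_s: 13.67
eef_pos: [0.538, 0.0612, 0.199]
orientation: [-0.128, -0.691, 0.701, 0.12]
wrist_force: [-8.2, -0.8, 21.5]
finger_gap: 0.0298
```

Call:
servo_tool(commands="0 0.1 0 0;0 0.05 0 0")

```text
time_s: 13.83
eef_pos: [0.538, 0.0613, 0.1992]
orientation: [-0.128, -0.691, 0.701, 0.12]
wrist_force: [-0.3, -0.3, 0.2]
finger_gap: 0.0296
```

Floor touched through the union (fingertips ~7 mm above the floor). Releasing with a limited opening.

Call:
servo_tool(commands="0 0 0 0;0 0 0 0;0 0 0 0;0 0 0 0;0 0 0 0;0 0 0 0", hand=0.46)

```text
time_s: 14.33
eef_pos: [0.5384, 0.0613, 0.1997]
orientation: [-0.129, -0.691, 0.701, 0.12]
wrist_force: [-0.4, -0.6, -0.3]
finger_gap: 0.0426
```

Call:
servo_tool(commands="0 -0.5 0 0;0 -1 0 0;0 -2 0 0;0 -3 0 0;0 -3 0 0;0 -2 0 0;0 0 0 0")

```text
time_s: 14.92
eef_pos: [0.5367, 0.0632, 0.3225]
orientation: [-0.128, -0.691, 0.701, 0.12]
wrist_force: [0.9, 0.1, 0.8]
finger_gap: 0.0427
```

```bash
python3 - <<'E'
from h import *
s,p,d,P,c,T=look('wrist','w5.png')
print(s['eef_pos'],s['time_s'],s['finger_gap'],inbox(s['eef_pos']))
hsv=cv2.cvtColor(p,cv2.COLOR_RGB2HSV);q=inbox(P)
m=(hsv[...,0]>8)&(hsv[...,0]<34)&(hsv[...,1]>90)&(np.abs(q[...,0])<.05)&(np.abs(q[...,1]+.055)<.05)&(P[...,2]<.07)&(P[...,2]>.03)
print(m.sum(),np.median(q[m],0),np.percentile(P[m][:,2],[5,50,95]))
E
```

```text
[0.5367 0.0632 0.3225] 14.9167 0.04269240219639916 [-0.0004 -0.0532]
1027 [ 0.0028 -0.0591] [0.0346 0.0397 0.0442]
```

View pics/w5.png

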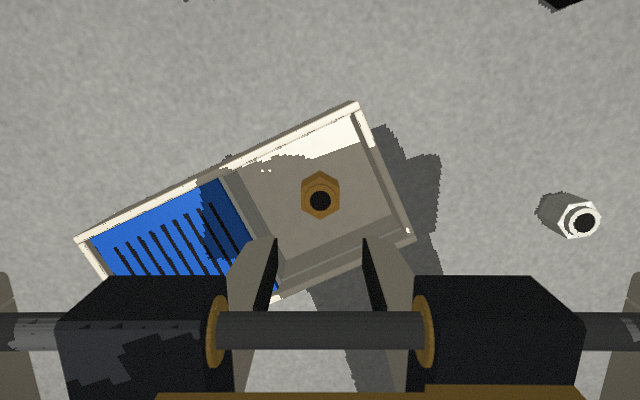

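The union stands upright in the pocket at (320,195), top at z≈0.044 on the floor, fully let go. Next, the return slide.

Call:
servo_tool(commands="1.4 0 -3.1 0;1.4 0 -3.1 0;1.4 0 -3.1 0;0 0 0 -6.1;0 0 0 -6.1;0 0 0 -6.1;0 0 0 -6.1;0 1.5 0 0;0 2 0 0;0 1.2 0 0;0 0 0 0;0 0 0 0", hand=0)

```text
time_s: 15.97
eef_pos: [0.5252, 0.1684, 0.2618]
orientation: [0.035, -0.7, 0.713, -0.03]
wrist_force: [-0.3, 0.3, 0.2]
finger_gap: 0.0006
```

```bash
python3 lid.py wrist
```

```text
lid 20229 [[-0.0294, 0.0015], [0.0177, 0.056], [0.0481, 0.1064]]
[0.5251 0.1684 0.2619] [-0.0034  0.0525] 0.07591261987439318 (np.float64(-84.73256530387576), array([ 0.0072, -0.9998,  0.0185])) [-0.486   0.0545  0.4451] 16.0167
```

Call:
servo_tool(commands="0 0.6 0 0;0 0.5 0 0;0 0.3 0 0;0 0 0 0")

```text
time_s: 16.35
eef_pos: [0.5254, 0.1682, 0.2482]
orientation: [0.034, -0.7, 0.713, -0.031]
wrist_force: [-0.1, -0.1, 0.5]
finger_gap: 0.0
```

Call:
servo_tool(commands="0 0.1 0 0;0 0.1 0 0;0 0 0 0")

```text
time_s: 16.6
eef_pos: [0.5256, 0.1681, 0.2464]
orientation: [0.034, -0.7, 0.713, -0.031]
wrist_force: [-0.2, -0.2, -0.2]
finger_gap: 0.0007
```

Call:
servo_tool(commands="0 0.1 0 0;0 0 0 0")

```text
time_s: 16.77
eef_pos: [0.5257, 0.1681, 0.2456]
orientation: [0.033, -0.7, 0.713, -0.031]
wrist_force: [-0.2, -0.7, 0.1]
finger_gap: 0.0002
```

Call:
servo_tool(commands="0 0.1 0 0;0 0.1 0 0;0 0.05 0 0;0 0 0 0")

```text
time_s: 17.1
eef_pos: [0.5257, 0.1681, 0.243]
orientation: [0.033, -0.7, 0.713, -0.032]
wrist_force: [0.3, 0.3, -0.2]
finger_gap: 0.0008
```

Call:
servo_tool(commands="0 0.1 0 0;0 0 0 0")

```text
time_s: 17.27
eef_pos: [0.5257, 0.1681, 0.242]
orientation: [0.033, -0.7, 0.713, -0.032]
wrist_force: [-1.1, -0.1, 0.6]
finger_gap: 0.0005
```

Call:
servo_tool(commands="0 0.1 0 0;0 0 0 0")

```text
time_s: 17.43
eef_pos: [0.5258, 0.1681, 0.2413]
orientation: [0.033, -0.7, 0.713, -0.032]
wrist_force: [-1.9, 0.0, 4.6]
finger_gap: 0.0005
```

Contact. Building the press to about 10 N, then dragging toward box -y (tool +z).

Call:
servo_tool(commands="0 0.08 0 0;0 0.06 0.2 0")

```text
time_s: 17.6
eef_pos: [0.526, 0.1665, 0.2408]
orientation: [0.033, -0.7, 0.712, -0.032]
wrist_force: [-4.1, 3.1, 9.1]
finger_gap: 0.0007
```

Call:
servo_tool(commands="0 0.04 0.5 0;0 0.04 0.5 0;0 0.04 0.5 0")

```text
time_s: 17.85
eef_pos: [0.5271, 0.1526, 0.2413]
orientation: [0.033, -0.701, 0.712, -0.032]
wrist_force: [-2.2, 3.1, 5.4]
finger_gap: 0.0007
```

Call:
servo_tool(commands="0 0.09 0.4 0;0 0.07 0.5 0")

```text
time_s: 18.02
eef_pos: [0.5278, 0.144, 0.2409]
orientation: [0.033, -0.702, 0.711, -0.032]
wrist_force: [-5.3, 3.9, 8.7]
finger_gap: 0.0004
```

Call:
servo_tool(commands="0 0.07 0.5 0;0 0.07 0.5 0")

```text
time_s: 18.18
eef_pos: [0.5286, 0.1344, 0.2408]
orientation: [0.033, -0.702, 0.711, -0.032]
wrist_force: [-4.6, 3.4, 9.6]
finger_gap: 0.0005
```

```bash
python3 lid.py wrist
```

```text
lid 21267 [[-0.0169, -0.0312], [0.0222, 0.0237], [0.048, 0.0739]]
[0.5287 0.1338 0.2408] [-0.0027  0.0177] 0.054811289336958724 (np.float64(-84.77437124713163), array([ 0.0017, -0.9999,  0.012 ])) [-3.5582 -0.3096  8.7068] 18.2333
```

Call:
servo_tool(commands="0 0.08 0.6 0;0 0.07 0.7 0;0 0.07 0.7 0")

```text
time_s: 18.48
eef_pos: [0.5303, 0.1148, 0.2408]
orientation: [0.033, -0.703, 0.71, -0.032]
wrist_force: [-4.4, 3.6, 10.8]
finger_gap: 0.0004
```

Call:
servo_tool(commands="0 0.07 0.7 0;0 0.07 0.7 0;0 0.07 0.7 0")

```text
time_s: 18.73
eef_pos: [0.532, 0.0942, 0.2409]
orientation: [0.032, -0.704, 0.709, -0.032]
wrist_force: [-3.9, 3.3, 11.0]
finger_gap: 0.0005
```

Call:
servo_tool(commands="0 0.07 0.7 0;0 0.06 0.7 0;0 0.06 0.7 0")

```text
time_s: 18.98
eef_pos: [0.5338, 0.0734, 0.241]
orientation: [0.032, -0.705, 0.708, -0.032]
wrist_force: [-4.5, 4.1, 8.7]
finger_gap: 0.0005
```

Call:
servo_tool(commands="0 0.08 0.4 0;0 0.06 0.4 0;0 0.05 0.4 0")

```text
time_s: 19.23
eef_pos: [0.5348, 0.0613, 0.241]
orientation: [0.032, -0.705, 0.708, -0.032]
wrist_force: [-3.0, 3.4, 8.5]
finger_gap: 0.0006
```

```bash
python3 lid.py wrist
```

```text
lid 21338 [[-0.0165, -0.103], [0.0228, -0.0486], [0.0486, 0.0021]]
[0.5349 0.0608 0.241 ] [-0.0024 -0.0555] 0.05496695342823643 (np.float64(-84.85228690452878), array([ 0.0005, -1.    ,  0.0034])) [-3.787   0.2192  9.5015] 19.2833
```

Call:
servo_tool(commands="0 0.06 0.3 0;0 0.05 0.3 0;0 0.04 0.2 0")

```text
time_s: 19.53
eef_pos: [0.536, 0.0537, 0.2414]
orientation: [0.031, -0.706, 0.707, -0.032]
wrist_force: [-1.2, 4.3, 5.6]
finger_gap: 0.0003
```

```bash
python3 lid.py wrist
```

```text
lid 20742 [[-0.0151, -0.1046], [0.0236, -0.0481], [0.0495, 0.0005]]
[0.5361 0.0535 0.2414] [-0.0018 -0.0628] 0.05536090530478424 (np.float64(-84.91383977945758), array([-0.0025, -1.    ,  0.0008])) [-0.4398  3.0654  5.2454] 19.5833
```

The lid edge is now at +0.5 mm, matching the closed stop (open reading 106.4 minus 106). I'll lift off, move clear and verify.

Call:
servo_tool(commands="0 -0.5 0 0;0 -2 0 0;0 -3.5 0 0;0 -3.5 0 0;0 -3 0 0;3 0 3 0;3 0 3 0;3 0 3 0;3 0 3 0;0 0 0 0")

```text
time_s: 20.42
eef_pos: [0.4254, -0.0765, 0.3745]
orientation: [0.032, -0.705, 0.708, -0.035]
wrist_force: [-1.0, 0.8, 0.0]
finger_gap: 0.0002
```

```bash
python3 lid.py wrist; python3 lid.py top; python3 - <<'E'
from h import *
a=np.load('top.npz')['p'];s,p,d,P,c,T=look('top')
cv2.imwrite('pics/fin.png',np.vstack([p[110:280,150:480],a[110:280,150:480]])[...,::-1])
E
```

```text
lid 10877 [[-0.0476, -0.1034], [-0.0137, -0.0505], [0.0198, 0.0001]]
[ 0.4268 -0.0752  0.3748] [-0.1212 -0.1823] 0.18876562588286006 (np.float64(-84.64443667508246), array([-0.0062, -1.    ,  0.0035])) [1.7301 0.7259 0.4865] 20.4667
lid 790 [[-0.0429, -0.1044], [0.0257, -0.0352], [0.0495, -0.0009]]
[ 0.428  -0.0742  0.3748] [-0.1199 -0.1814] 0.18877839815640524 (np.float64(-84.59311955707405), array([-0.0069, -1.    ,  0.0033])) [-0.0837  0.1853  0.4226] 20.5167
```

View pics/fin.png

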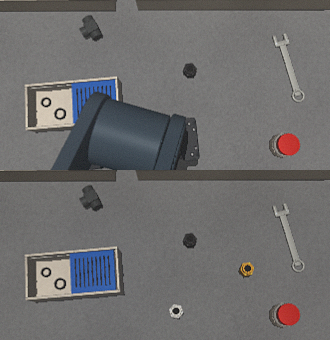

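The lid is closed and the brass is gone from the bench. The cross, black union, wrench and jar match the start picture (the zinc is hidden by the arm in this one; the tool passed well above it). Handing in.

```bash
python3 -c "
from station import bot
print(bot.close_job())"
```

```text
the job is handed in; nothing more can be done
None
```

The brass union is in the covered pocket, the lid is closed over it, and the job was handed in at about 20.6 s of the 72 s allowed.

I pressed the lid open to its stop, where the push rose to about 9 N and the lid edge read 106 mm. I set the union down on the pocket floor, let go of it there, and dragged the lid back.

**Union:** it stands upright on the pocket floor at about box (3, -59) mm. Its top read 44 mm above the bench, as expected for a 38 mm part on a 6 mm floor.

**Lid:** its edge sits within about 1 mm of the closed position (-0.9 to +0.5 mm across the wrist and top cameras).

**Forces:** the highest reading while on the lid was about 16.5 N in total (15.3 N straight down), in one step before the drag began. Wrist force was only read at the end of each move, so brief peaks between readings were not seen. When the union touched the floor the wrist read up to about 23 N. That load went through the union, with the fingertips estimated about 7 mm clear of the floor, so it should not count as a push on the box.

**Other parts:** the cross, black union, wrench and jar look unmoved in the last picture. The arm hid the zinc union there, so I could not check it at the end. In a wrist picture taken after the union was placed it was still standing, and the tool stayed well above it after that.

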